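# Run a set of spacers out of a lever-operated bench feeder and ease its lid shut

## Task

Without grasping or lifting anything, push the empty steel tray along the fence and up to the end stop under the mouth of the feeder, then press the feeder's lever down to its stop so that the lid lifts right up, and keep it down until all four spacers have rolled out into the tray. Then let the lever come up slowly under your fingers so that the lid eases shut instead of slamming, and move clear. Touch neither the lid nor the spacers, and leave the other things where they lie.

Things in the scene. Friction and masses are not known exactly. Their poses are not given: they have to be found in the camera images.
- feeder: Bench gravity feeder of grey and bare sheet steel, bolted down: an open-topped chute, 59 mm wide inside, slopes 28 degrees down to a mouth that faces the feeder's -x (roughly the robot). Origin on the table straight below the mouth's lip (lip 65 mm up); x points back up the chute, y left, z up. Housing: x -5 to 117, y -33 to 33 mm, top 175 mm at the back, 135 mm at the mouth
- tray_seat (a point): where the centre of the tray's underside belongs: back side on the fence, left side on the end stop (34 mm before the feeder's origin, 36 mm right of it). Fixed, axes as the feeder's. Fence: 20 mm high steel along y, face 66 mm behind this point, reaching 141 mm to its right. End stop: same height, along x, face 81.5 mm to its left. Open to the right and to the front
- tray: loose plain steel tray, 130 mm (x) by 160 mm (y), 28 mm high, walls 3 mm, 0.32 to 0.56 kg, empty, on the table 84 to 119 mm to the right of its seat and 4 to 18 mm off the fence line. Origin at the centre of its underside; its axes start within 0.1 rad of the feeder's. Slides on the table at about 1.5 to 4 N
- lever_pad (a point): centre of the top of the ribbed black rubber pad, 32 x 30 mm, on the end of the lever, a round steel bar left of the mouth: 72 mm before the feeder's origin, 100 mm left of it, top 138 mm above the table at rest. Pressed down it turns about the cross shaft (along the feeder's y, 60 mm behind its origin, 55 mm up): 58 mm down and 22 mm forward (the feeder's -x) to the stop
- lever (a joint): lever angle in rad: 0 at rest (pad up), 0.40 pressed down to its stop. A return spring needs about 3 N at the pad to start and 8 N at the stop; let go, the lever flies up and the lid slams. A pull rod turns the lid about 2.8 rad for 1 rad of lever
- lid_hinge (a joint): lid angle in rad: 0 shut, grows as the lid swings forward and up, about 1.15 with the lever at its stop. Its lower edge is 58 mm from its hinge
- lid: the lid itself, a steel flap 54 mm wide and 58 mm high that hangs from a hinge across the top of the mouth (125 mm above the table) and holds the spacers back. Origin on the hinge
- spacer1: loose tubular steel spacer, 20 mm across and 56 mm long, 60 g, lying crosswise in the chute, number 1 of four from the lid. It rolls down and out by itself as the lid lifts (all four are out within about 1 s of its opening). Origin at its centre; y is its long axis
- spacer2: loose tubular steel spacer, 20 mm across and 56 mm long, 60 g, lying crosswise in the chute, number 2 of four from the lid. It rolls down and out by itself as the lid lifts (all four are out within about 1 s of its opening). Origin at its centre; y is its long axis
- spacer3: loose tubular steel spacer, 20 mm across and 56 mm long, 60 g, lying crosswise in the chute, number 3 of four from the lid. It rolls down and out by itself as the lid lifts (all four are out within about 1 s of its opening). Origin at its centre; y is its long axis
- spacer4: loose tubular steel spacer, 20 mm across and 56 mm long, 60 g, lying crosswise in the chute, number 4 of four from the lid. It rolls down and out by itself as the lid lifts (all four are out within about 1 s of its opening). Origin at its centre; y is its long axis
- oil_can: bystander, to be left alone: red pump oil can with a thin spout, 217 mm high. Origin at the centre of its underside
- tape_roll: bystander, to be left alone: roll of black tape, 55 mm across, 19 mm high. Origin at the centre of its underside
- spanner_11: bystander, to be left alone: combination spanner lying flat, 145 mm long. Origin at the centre of its underside
- marker: bystander, to be left alone: marker pen lying flat, 135 mm long. Origin at the centre of its underside
- torch: bystander, to be left alone: black pocket torch lying down, 142 mm long. Origin at the centre of its underside
- pliers: bystander, to be left alone: combination pliers with black handles, lying flat, 184 mm long. Origin at the centre of its underside

How it is judged:
On the way, in this order (a step that is already met when the one before it is completed fails the run):
1. the tray stands on its seat under the mouth, the lid still shut (x of tray in the frame of tray_seat between -0.022 and 0.01 m and y of tray in the frame of tray_seat between -0.014 and 0.01 m and angle between the x axis of tray and the x axis of feeder, either way round below 0.15 rad and value of joint lid_hinge below 0.08 rad and linear speed of tray below 0.02 m/s), for 0.2 s.
2. the lever is pressed until the lid is right up (value of joint lid_hinge above 0.9 rad), for 0.1 s.
At the end, for the whole second after the job is handed in: All four spacers lie at rest inside the tray; the tray stands flat on its seat (at most 22 mm off the fence, 14 mm off the end stop, 0.15 rad askew); the lid is shut (under 0.06 rad) and the lever is up (under 0.03 rad) (x of tray in the frame of tray_seat between -0.022 and 0.01 m and y of tray in the frame of tray_seat between -0.014 and 0.01 m and angle between the x axis of tray and the x axis of feeder, either way round below 0.15 rad and x of spacer1 in the frame of tray between -0.06 and 0.06 m and y of spacer1 in the frame of tray between -0.075 and 0.075 m and z of spacer1 in the frame of tray between 0.004 and 0.045 m and linear speed of each of spacer1, spacer2, spacer3, spacer4 below 0.03 m/s and x of spacer2 in the frame of tray between -0.06 and 0.06 m and y of spacer2 in the frame of tray between -0.075 and 0.075 m and z of spacer2 in the frame of tray between 0.004 and 0.045 m and x of spacer3 in the frame of tray between -0.06 and 0.06 m and y of spacer3 in the frame of tray between -0.075 and 0.075 m and z of spacer3 in the frame of tray between 0.004 and 0.045 m and x of spacer4 in the frame of tray between -0.06 and 0.06 m and y of spacer4 in the frame of tray between -0.075 and 0.075 m and z of spacer4 in the frame of tray between 0.004 and 0.045 m and value of joint lid_hinge below 0.06 rad and value of joint lever below 0.03 rad and height (world z) of tray below 0.006 m); the robot touches nothing.
It fails at once if the lid slams: it drops shut faster than 1.6 rad/s (9 cm/s at its edge) over the last 0.15 rad (value of joint lid_hinge below 0.15 rad and velocity of joint lid_hinge below -1.6 rad/s).
It fails at once if the tray is lifted or tipped (height (world z) of tray above 0.01 m or angle between tray's own z axis and vertical above 0.15 rad).
It fails at once if the robot touches the lid or a spacer (contact force between any of the arm, the fingers and lid above 0.5 N or contact force between any of the arm, the fingers and spacer1 above 0.5 N or contact force between any of the arm, the fingers and spacer2 above 0.5 N or contact force between any of the arm, the fingers and spacer3 above 0.5 N or contact force between any of the arm, the fingers and spacer4 above 0.5 N).
It fails at once if a bystander is moved by more than 25 mm (distance of any of oil_can, tape_roll, spanner_11, marker, torch, pliers from where it was at the start of the episode above 0.025 m).
It also fails if it takes over 61 s, if anything falls off the work surface, if the arm or the gripper's body presses on something with over 40 N, if the wrist force passes 120 N, or if a joint passes its speed limit or range.

## Robot

A 6-joint arm with a two-finger parallel gripper is mounted at the origin on a cart in front of the work surface, level with it; the furniture and walls round the work are solid. World frame = base frame: x ahead of the robot, y to its left, z up, the work surface at z = 0. Lengths are in m, angles in rad, forces in N, time in s.
With the tool pointing down it reaches from about 0.35 to 0.85 m from the base axis. Payload 8.1 kg.
Tool frame: the origin (TCP) lies at the very end of the fingers, on their centre line; the grasp point (between the pads) lies 19 mm behind it; z points along the fingers, y is the line along which they close (so a half turn about z gives the same grasp; the last joint's range is limited). The gripper opens to 93 mm and grips with 3 to 60 N. Pads are 15 mm wide; open, the fingers measure 128 mm over their backs; the gripper's body (75 mm by 188 mm) begins 65 mm behind the grasp point.
Start: joints at [-1.24, 0.13, 1.488, -0, 1.523, -0.085], TCP at [0.242, -0.549, 0.219] pointing down, gripper open.
Joint ranges: [-2.96, 2.96], [-0.89, 2.26], [0.02, 2.5], [-1.34, 4.48], [0, 2.73], [-2.66, 2.66]. Speed limits (rad/s): [2.39, 2.39, 2.79, 3.14, 3.14, 3.14].

## Interface

Orientations are given as a rotation vector (axis times angle).
In Python, from plant import monitor, eyes, ticket gives the robot as it stands.
- The arm moves only by the tool arm_command, never from a script. Its argument "deltas" is a list that holds one entry, the list of rows, each a list of 6 numbers: the shift along the world's x, y, z in cm, then the turn, a rotation vector about the world's x, y, z in degrees. In form: [[[tx, ty, tz, rx, ry, rz], ...]]. A call has 1 to 12 rows; each row shifts and turns the commanded pose from where the row before left it; what a row does not reach is not made up. A row lasts 1/12 s, in which the tool goes at most 41.7 mm and 7.16 degrees, less where a joint would pass 70% of its speed; a pose out of reach is approached as far as the arm can. A call is refused whole if a number of a shift passes 4.17 or a number of a turn 7.16, either way. A call with a gripper value outside its range is refused whole. "gripper" is the opening, from -1 (shut) to 1 (fully open), set as the call begins (left out, the last holds). The fingers move at their own pace and stop on an object; "squeeze" is the grip in N (left out, the last holds). Time passes only in rows, so rows that do not move let the fingers close. It gives the time, the measured TCP pose, the force, the opening and the grip force at its end, in the units of the state.
- monitor.read_state(): the state, without advancing time (a new reading comes with each control period).
- eyes.read_camera(name): name is "scene" or "side" or "wrist"; returns the picture (400x640x3 uint8, blue, green, red); there is no depth.
- eyes.camera_model(name): a dict with "fx", "fy", "cx", "cy" (pixels), "rvec" (rotation vector, rad) and "tvec" (3), from world to camera coordinates, as OpenCV has them. Camera axes: x right, y down, z forward; pixel columns grow to the right and rows downward; lengths in m; the calibration is good to about 2 mm. A picture is of the moment at which its call begins: read the wrist's pose just before it. camera_model takes no time and is no camera call; for the wrist camera it gives the pose at the moment of the call.
- ticket.close_job(): hands the job in; it is judged then, once.
The state is a dict: "t": time; "q": joint angles; "dq": joint speeds; "joint_torque": joint torques, N m; "tool_pos": TCP position; "orientation": TCP orientation; "force": force on the tool from outside, world axes, zero at the start; "wrist_torque": the same for the moment, N m; "opening": finger opening in m; "gripper_force": force on a finger pad.
Only numpy, scipy, OpenCV 4.12 (cv2) and the standard library are available. Lean on these libraries where they do the work, as an engineer would, in place of code of your own. Each camera call takes 0.05 s, during which the arm holds its last target. There are 200 camera calls.

## Working session

There is one attempt and no reset: what is moved stays moved. The work goes in short steps, Python scripts to look and compute and a tool call to move; the robot and the scene stay as the last step left them, time stands still between calls to the robot, and variables do not carry over. Pictures are saved under pics/ and viewed, at most 11 in all, crops included, and the job is handed in when it is done.

Besides the shell and the picture viewer there is one more tool, called after "Call:" as name(argument=value, ...), one argument or row to a line, values as JSON. arm_command: Moves the arm, as the interface text tells. Its arguments: {"type":"object","properties":{"deltas":{"type":"array"},"gripper":{"type":"number"},"squeeze":{"type":"number"}},"required":["deltas"]}

```bash
mkdir -p pics
python3 - <<'E'
from plant import monitor, eyes
import cv2,json
print(monitor.read_state())
for n in("scene","side"):
    im=eyes.read_camera(n);cv2.imwrite(f"pics/{n}0.png",im)
    print(n,eyes.camera_model(n))
E
```

```text
{'t': 0.0, 'q': array([-1.24039153e+00,  1.31156607e-01,  1.48926264e+00,  2.06267476e-05,
        1.52299422e+00, -8.54044816e-02]), 'dq': array([ 0.00139141,  0.0004033 , -0.00075192, -0.0001919 , -0.00021951,
        0.00028768]), 'joint_torque': array([-5.46946903e-04, -5.59851873e+01, -4.91753948e+01,  7.65975472e-02,
        3.53364414e-02, -1.20861901e-04]), 'tool_pos': array([ 0.2422005 , -0.54832964,  0.21759931]), 'orientation': array([-3.07216983e+00, -6.48081416e-01,  3.17187372e-04]), 'force': array([-0.17529327, -0.03830543,  0.60970697]), 'wrist_torque': array([0.04440426, 0.03887716, 0.00345947]), 'gripper_force': 0.0, 'opening': 0.09298633804292514}
scene {'fx': 410.20592477833367, 'fy': 410.20592477833367, 'cx': 319.48809772407867, 'cy': 199.7282086744545, 'rvec': array([ 2.34222196, -0.52997415,  0.18147045]), 'tvec': array([-0.5284193 ,  0.16213162,  1.02086293])}
side {'fx': 401.3464272555125, 'fy': 401.3464272555125, 'cx': 319.40328114139993, 'cy': 200.1565367123548, 'rvec': array([ 0.61907988, -2.40574966,  1.49830804]), 'tvec': array([0.42592054, 0.27036377, 0.68035049])}
```

View pics/scene0.png

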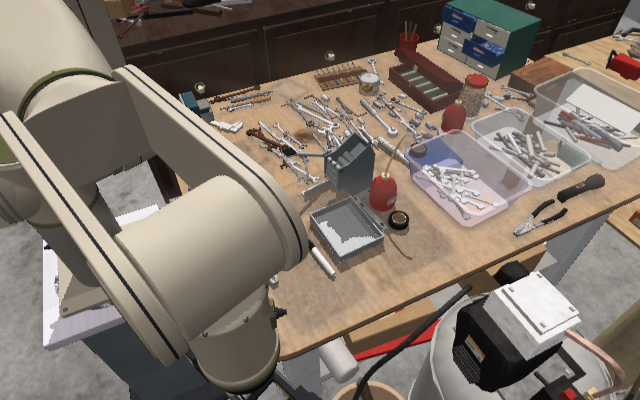

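View pics/side0.png

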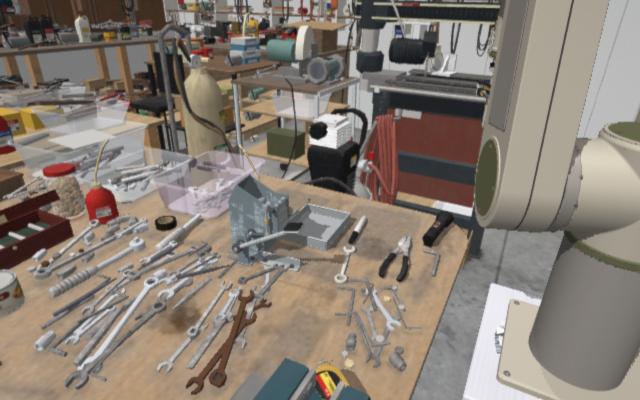

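The scene view shows the feeder at about (350,165), the tray at (346,228) and the oil can at (383,190), with the tape roll at (399,219) and a marker near (322,260). The side view shows the feeder at (258,222), the lever pad at (293,227) and the tray at (320,225). I'll enlarge both.

Run:
```python
import cv2,numpy as np
a=cv2.imread("pics/scene0.png")[125:285,270:430];b=cv2.imread("pics/side0.png")[165:325,220:380]
f=lambda i:cv2.resize(i,(800,800),interpolation=cv2.INTER_CUBIC)
A=cv2.resize(a[:,:],None,fx=5,fy=5,interpolation=cv2.INTER_CUBIC)[:600*1+200]
cv2.imwrite("pics/scene0z.png",cv2.resize(a,(600,600),interpolation=cv2.INTER_CUBIC))
b=cv2.imread("pics/side0.png")[165:285,220:380]
cv2.imwrite("pics/side0z.png",cv2.resize(b,(800,600),interpolation=cv2.INTER_CUBIC))
```

```text
(no output)
```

View pics/scene0z.png

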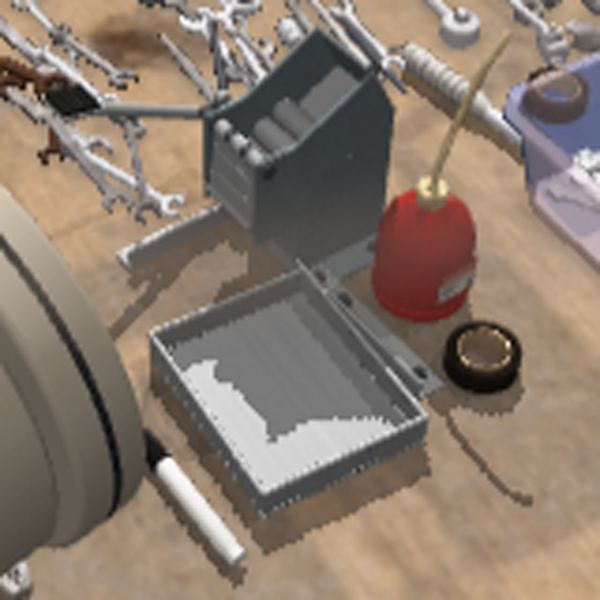

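View pics/side0z.png

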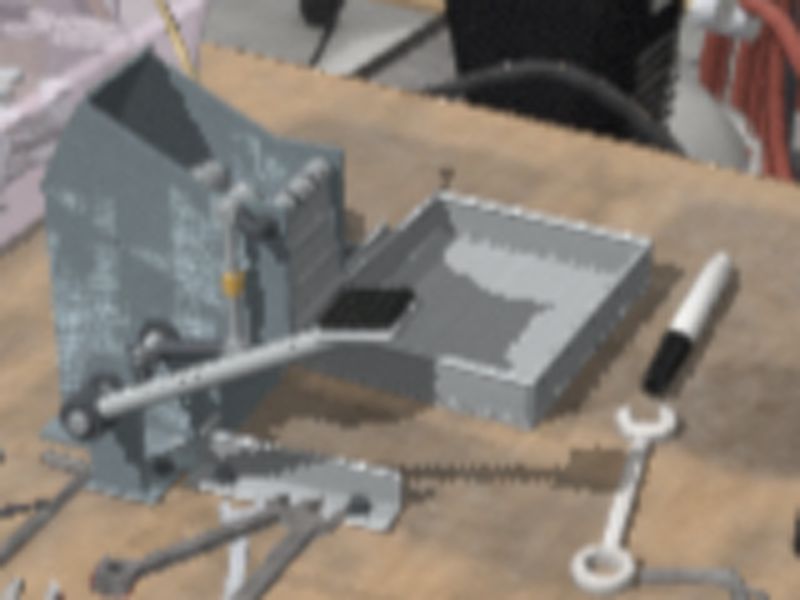

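The enlarged views give these points (zoom pixels):

| Feature | Scene zoom | Side zoom |
|---|---|---|
| Tray rim corners | (152,330), (303,262), (428,435), (265,497) | (437,192), (650,240), (533,382) |
| Pad centre | (75,97) | (367,308) |
| End-stop tip | (120,252) | (402,472) |

The spanner lies in front of the end stop and the marker in front of the tray. Next I'll triangulate.

```bash
cat > h.py <<'E'
import numpy as np,cv2
from plant import monitor, eyes
def cam(n):
    m=eyes.camera_model(n);R=cv2.Rodrigues(m["rvec"])[0]
    return np.array([[m["fx"],0,m["cx"]],[0,m["fy"],m["cy"]],[0,0,1]]),R,np.array(m["tvec"])
def plane(n,p,z,c=None):
    K,R,t=c or cam(n);C=-R.T@t;d=R.T@np.linalg.solve(K,[*p,1]);return C+d*(z-C[2])/d[2]
def tri(p,q,a=None,b=None):
    P=[K@np.c_[R,t] for K,R,t in(a or cam("scene"),b or cam("side"))]
    X=cv2.triangulatePoints(P[0],P[1],np.float64(p),np.float64(q)).ravel();return X[:3]/X[3]
def proj(n,X,c=None):
    K,R,t=c or cam(n);x=K@(R@X+t);return x[:2]/x[2]
S=lambda u,v:(270+(u+.5)/3.75-.5,125+(v+.5)/3.75-.5)
D=lambda u,v:(220+(u+.5)/5-.5,165+(v+.5)/5-.5)
E
python3 - <<'E'
from h import *
np.set_printoptions(precision=4,suppress=True)
for p in[(152,330),(303,262),(428,435),(265,497)]:print("tray scene",plane("scene",S(*p),.028))
for p in[(437,192),(650,240),(533,382)]:print("tray side",plane("side",D(*p),.028))
for p,q,l in[((75,97),(367,308),"pad"),((120,252),(402,472),"stop tip"),((318,27),(148,50),"feeder top back L?"),((152,330),(533,382),"tray c"),((428,435),(437,192),"c2"),((265,497),(650,240),"c3")]:
    X=tri(S(*p),D(*q));print(l,X,proj("scene",X)-S(*p))
for p in[(230,205),(120,252),(440,385),(322,265)]:print("z20 scene",plane("scene",S(*p),.02))
for p in[(402,472),(215,437)]:print("z20 side",plane("side",D(*p),.02))
for n,p,l in[("s",(150,440),"mark"),("s",(240,560),"mark"),("d",(660,385),"mark"),("d",(725,262),"mark"),("d",(645,410),"span"),("d",(600,565),"span"),("s",(483,358),"tape"),("s",(425,300),"can")]:print(l,plane("scene" if n=="s" else "side",(S if n=="s" else D)(*p),.01))
E
```

```text
tray scene [ 0.5159 -0.0874  0.028 ]
tray scene [ 0.6428 -0.0757  0.028 ]
tray scene [ 0.6427 -0.2521  0.028 ]
tray scene [ 0.5229 -0.2492  0.028 ]
tray side [ 0.6496 -0.2359  0.028 ]
tray side [ 0.5225 -0.2442  0.028 ]
tray side [ 0.5118 -0.0863  0.028 ]
pad [0.5205 0.0497 0.1353] [-0.3592  0.3879]
stop tip [0.5303 0.0003 0.0212] [ 0.5268 -0.5075]
feeder top back L? [ 0.6766 -0.0185  0.1892] [-0.5959  0.9038]
tray c [ 0.5143 -0.0878  0.0275] [-0.4747  0.4313]
c2 [ 0.6508 -0.2455  0.0206] [ 1.1408 -1.2375]
c3 [ 0.5238 -0.2478  0.0259] [ 0.0602 -0.053 ]
z20 scene [0.6247 0.009  0.02  ]
z20 scene [0.5286 0.0002 0.02  ]
z20 scene [ 0.6763 -0.2138  0.02  ]
z20 scene [ 0.6578 -0.078   0.02  ]
z20 side [ 0.5338 -0.002   0.02  ]
z20 side [0.622  0.0165 0.02  ]
mark [ 0.48   -0.1625  0.01  ]
mark [ 0.4926 -0.2743  0.01  ]
mark [ 0.4693 -0.1406  0.01  ]
mark [ 0.4896 -0.2729  0.01  ]
span [ 0.4664 -0.1165  0.01  ]
span [0.4332 0.0028 0.01  ]
tape [ 0.7215 -0.1996  0.01  ]
can [ 0.7134 -0.1341  0.01  ]
```

Call:
arm_command(
  deltas=[
    [[3,1.3,0.8,0,0,7],[3,1.3,0.8,0,0,7],[3,1.3,0.8,0,0,7],[3,1.3,0.8,0,0,7],[3,1.3,0.8,0,0,7],[3,1.3,0.8,0,0,7],[3,1.3,0.8,0,0,7],[3,1.3,0.8,0,0,7],[3,1.3,0.8,0,0,7],[3,1.3,0.8,0,0,7],[0,0,0,0,0,0],[0,0,0,0,0,0]],
  ],
)

```text
t: 1.1
tool_pos: [0.5439, -0.4176, 0.2981]
orientation: [-2.143, -2.297, 0.0]
force: [-0.4, -0.5, 0.2]
opening: 0.093
gripper_force: 0.0
```

Run:
```python
from h import *
s=monitor.read_state();print(s["t"],s["tool_pos"],s["orientation"],s["q"])
for n in("wrist","scene"):
    c=cam(n)
    np.savez(f"pics/{n}1.npz",K=c[0],R=c[1],t=c[2]);cv2.imwrite(f"pics/{n}1.png",eyes.read_camera(n))
    print(n,-c[1].T@c[2],c[1][2])
c=cam("wrist")
for X in([.59,-.05,.065],[.52,.05,.138],[.58,-.17,0],[.48,-.2,0]):print(proj("wrist",np.array(X)))
```

```text
1.1 [ 0.54393582 -0.41760806  0.29814357] [-2.14261113e+00 -2.29689904e+00  3.31445041e-05] [-7.29491839e-01  3.52182965e-01  1.08790232e+00 -1.08270291e-05
  1.70199742e+00 -7.98972013e-01]
wrist [ 0.53836948 -0.33423232  0.46440189] [ 0.02033845 -0.29614393 -0.95492676]
scene [ 0.25012285 -0.75205315  0.84825077] [ 0.27503062  0.62207346 -0.73306396]
[ 385.930391   -181.16850978]
[ 328.20715315 -490.08991869]
[355.44946406 -18.0519537 ]
[281.03933806   1.92316273]
```

View pics/wrist1.png

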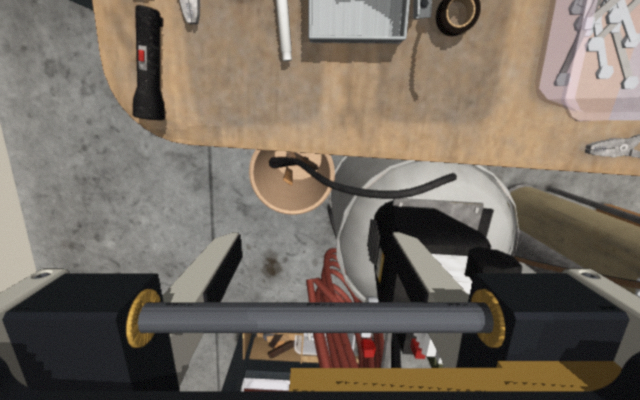

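The wrist view shows the camera looking backwards (toward -y): the tray's right wall is at the top (310-408, 40), with the marker end at (285,60) and the torch at (148,65). I'll move over the work and look again.

Call:
arm_command(
  deltas=[
    [[-0.3,3,1.3,0,0,0],[-0.3,3,1.3,0,0,0],[-0.3,3,1.3,0,0,0],[-0.3,3,1.3,0,0,0],[-0.3,3,1.3,0,0,0],[-0.3,3,1.3,0,0,0],[-0.3,3,1.3,0,0,0],[-0.3,3,1.3,0,0,0],[-0.3,3,1.3,0,0,0],[-0.3,3,1.3,0,0,0],[-0.3,3,1.3,0,0,0],[-0.3,3,1.3,0,0,0]],
  ],
)

```text
t: 2.2
tool_pos: [0.5052, -0.0588, 0.4549]
orientation: [-2.15, -2.29, 0.001]
force: [1.0, -0.4, 0.2]
opening: 0.0931
gripper_force: 0.0
```

Call:
arm_command(
  deltas=[
    [[0,0,0,0,0,0],[0,0,0,0,0,0],[0,0,0,0,0,0]],
  ],
)

```text
t: 2.45
tool_pos: [0.506, -0.06, 0.454]
orientation: [-2.148, -2.292, 0.001]
force: [-0.2, -0.2, -0.4]
opening: 0.0928
gripper_force: 0.0
```

Run:
```python
from h import *
s=monitor.read_state();print(s["t"],s["tool_pos"],s["orientation"])
for n in("wrist",):
    c=cam(n)
    im=eyes.read_camera(n)
    np.savez(f"pics/{n}2.npz",K=c[0],R=c[1],t=c[2]);cv2.imwrite(f"pics/{n}2.png",im)
    P=[proj(n,np.array(X)) for X in([.59,-.05,.065],[.52,.05,.138],[.58,-.17,0],[.48,-.2,0])];print(P,-c[1].T@c[2])
    cv2.imwrite("pics/wrist2z.png",cv2.resize(im[0:300,160:560],(800,600),interpolation=cv2.INTER_CUBIC))
```

```text
2.45 [ 0.50595621 -0.05997209  0.4539646 ] [-2.14780387e+00 -2.29238834e+00  1.22452282e-03]
[array([359.99007439, 150.56006889]), array([329.0240731 ,  89.91984826]), array([345.42031061, 199.89477751]), array([300.05008179, 209.80082473])] [0.50081315 0.02356669 0.6201814 ]
```

View pics/wrist2z.png

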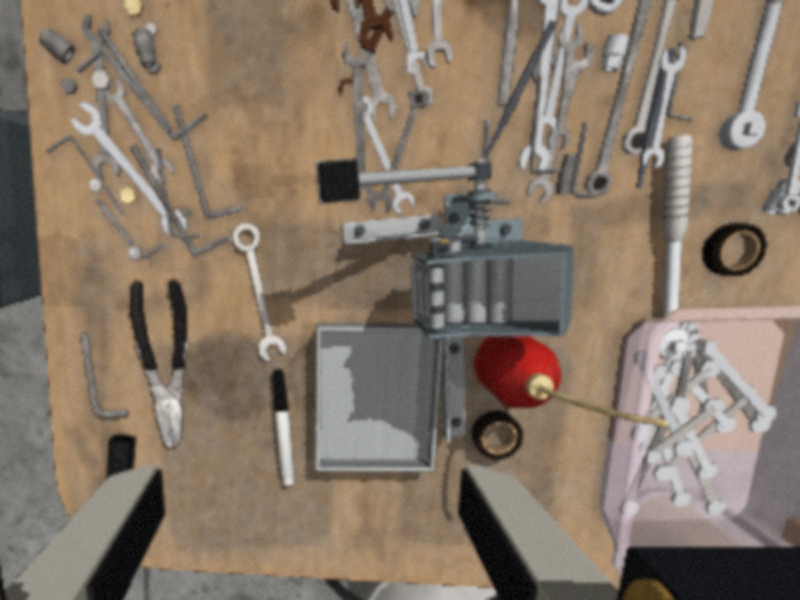

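This view shows everything (zoom pixels):

- **Pad:** centre (338,181).
- **Tray rim corners:** (316,327), (441,328), (435,470), (316,470).
- **End stop:** (342,222) to (440,212).
- **Fence:** along x≈445-465.
- **Spanner:** ends at (270,348).
- **Marker:** (280,372) to (288,484).

Run:
```python
from h import *
np.set_printoptions(precision=4,suppress=True)
f=np.load("pics/wrist2.npz");c=(f["K"],f["R"],f["t"]);W=lambda u,v:(160+(u+.5)/2-.5,(v+.5)/2-.5)
for p in[(316,327),(441,328),(435,470),(316,470)]:print("tray",plane("",W(*p),.028,c))
for z in(.0,.02):
  for p in[(342,222),(440,212),(345,243),(442,235),(446,340),(446,440),(466,340),(463,438)]:print(z,p,plane("",W(*p),z,c))
print("pad",plane("",W(338.5,181),.138,c),tri(S(75,97),W(338.5,181),None,c),tri(D(367,308),W(338.5,181),cam("side"),c))
for p in[(319,162),(357,160),(358,200),(320,202)]:print("padc",plane("",W(*p),.138,c))
for p,z in[((415,255),.135),((433,335),.135),((572,248),.175),((568,333),.175),((430,333),.135)]:print("hous",plane("",W(*p),z,c))
for p in[(270,348),(245,238),(280,372),(288,484),(122,440),(182,290),(500,435),(518,372),(285,360)]:print(p,plane("",W(*p),.01,c))
print(tri(S(75,97),D(367,308)))
```

```text
tray [ 0.5127 -0.0862  0.028 ]
tray [ 0.6409 -0.0789  0.028 ]
tray [ 0.6551 -0.2375  0.028 ]
tray [ 0.5234 -0.246   0.028 ]
0.0 (342, 222) [0.5324 0.0183 0.    ]
0.0 (440, 212) [0.6309 0.0344 0.    ]
0.0 (345, 243) [ 0.5372 -0.0022  0.    ]
0.0 (442, 235) [0.6359 0.0122 0.    ]
0.0 (446, 340) [ 0.6546 -0.0965  0.    ]
0.0 (446, 440) [ 0.6701 -0.2119  0.    ]
0.0 (466, 340) [ 0.6763 -0.0951  0.    ]
0.0 (463, 438) [ 0.6892 -0.2082  0.    ]
0.02 (342, 222) [0.5314 0.0184 0.02  ]
0.02 (440, 212) [0.6267 0.0341 0.02  ]
0.02 (345, 243) [ 0.536  -0.0014  0.02  ]
0.02 (442, 235) [0.6316 0.0125 0.02  ]
0.02 (446, 340) [ 0.6497 -0.0926  0.02  ]
0.02 (446, 440) [ 0.6647 -0.2043  0.02  ]
0.02 (466, 340) [ 0.6706 -0.0913  0.02  ]
0.02 (463, 438) [ 0.6831 -0.2007  0.02  ]
pad [0.5202 0.0497 0.138 ] [0.5211 0.0496 0.1364] [0.5196 0.0496 0.1345]
padc [0.5041 0.0625 0.138 ]
padc [0.5332 0.0658 0.138 ]
padc [0.5366 0.0368 0.138 ]
padc [0.5069 0.0333 0.138 ]
hous [ 0.5867 -0.0023  0.135 ]
hous [ 0.6096 -0.0668  0.135 ]
hous [0.6952 0.0124 0.175 ]
hous [ 0.7048 -0.051   0.175 ]
hous [ 0.6069 -0.0653  0.135 ]
(270, 348) [ 0.4654 -0.1154  0.01  ]
(245, 238) [ 0.4352 -0.0035  0.01  ]
(280, 372) [ 0.4774 -0.1412  0.01  ]
(288, 484) [ 0.4931 -0.2739  0.01  ]
(122, 440) [ 0.3041 -0.2317  0.01  ]
(182, 290) [ 0.3716 -0.0598  0.01  ]
(500, 435) [ 0.727  -0.1982  0.01  ]
(518, 372) [ 0.7347 -0.1245  0.01  ]
(285, 360) [ 0.4821 -0.1275  0.01  ]
[0.5205 0.0497 0.1353]
```

Feeder yaw is about 0.138, the seat is at (0.577,-0.080), and the tray centre sits about 5 mm off the fence line, 82 mm to the right. I'll set the fingers to about 50 mm, go to the tray's right side and come down.

Call:
arm_command(
  deltas=[
    [[0.97,-2.7,-1.5,0,0,0.52],[0.97,-2.7,-1.5,0,0,0.52],[0.97,-2.7,-1.5,0,0,0.52],[0.97,-2.7,-1.5,0,0,0.52],[0.97,-2.7,-1.5,0,0,0.52],[0.97,-2.7,-1.5,0,0,0.52],[0.97,-2.7,-1.5,0,0,0.52],[0.97,-2.7,-1.5,0,0,0.52],[0,0,0,0,0,0],[0,0,0,0,0,0]],
  ],
  gripper=0.075,
  squeeze=10,
)

```text
t: 3.33
tool_pos: [0.5822, -0.2774, 0.3305]
orientation: [-2.063, -2.361, 0.002]
force: [-0.0, 0.5, 0.9]
opening: 0.05
gripper_force: 0.0
```

Call:
arm_command(
  deltas=[
    [[0,0,-3.5,0,0,0],[0,0,-3.5,0,0,0],[0,0,-3.5,0,0,0],[0,0,-3.5,0,0,0],[0,0,-3.5,0,0,0],[0,0,-3.5,0,0,0],[0,0,-3.5,0,0,0],[0,0,-3.0,0,0,0],[0,0,-2.0,0,0,0],[0,0,-1.0,0,0,0],[0,0,0,0,0,0],[0,0,0,0,0,0]],
  ],
)

```text
t: 4.33
tool_pos: [0.5842, -0.2751, 0.0307]
orientation: [2.061, 2.37, 0.0]
force: [0.3, -0.5, -0.4]
opening: 0.0502
gripper_force: 0.0
```

Run:
```python
from h import *
s=monitor.read_state();print(s["tool_pos"],s["orientation"],s["opening"],s["force"])
im=eyes.read_camera("scene")[125:285,270:430];cv2.imwrite("pics/scene3z.png",cv2.resize(im,(600,600),interpolation=cv2.INTER_CUBIC))
```

```text
[ 0.58423331 -0.27508631  0.03066591] [2.06127824e+00 2.36993388e+00 2.40010995e-04] 0.05017272850096629 [ 0.28328757 -0.48085379 -0.41572786]
```

View pics/scene3z.png

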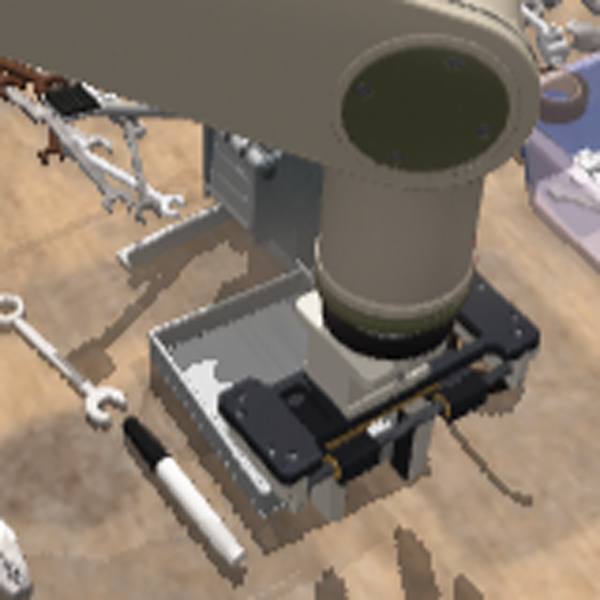

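The gripper stands clear to the right of the tray: fingertips at about (330,490) and (410,470), tray rim corner at (265,497). Now down and push.

Call:
arm_command(
  deltas=[
    [[0,0,-1,0,0,0],[0,0,-1,0,0,0],[0,0,0,0,0,0],[-0.11,0.79,0,0,0,0],[-0.11,0.79,0,0,0,0],[-0.11,0.79,0,0,0,0],[-0.11,0.79,0,0,0,0],[-0.11,0.79,0,0,0,0],[-0.11,0.79,0,0,0,0]],
  ],
)

```text
t: 5.13
tool_pos: [0.5775, -0.2266, 0.0099]
orientation: [2.061, 2.37, 0.0]
force: [0.1, -2.3, -0.9]
opening: 0.0503
gripper_force: 0.9
```

Call:
arm_command(
  deltas=[
    [[-0.11,0.79,0,0,0,0],[-0.11,0.79,0,0,0,0],[-0.11,0.79,0,0,0,0],[-0.11,0.79,0,0,0,0],[-0.08,0.6,0,0,0,0],[-0.06,0.4,0,0,0,0],[-0.06,0.4,0,0,0,0]],
  ],
)

```text
t: 5.72
tool_pos: [0.5711, -0.1816, 0.0099]
orientation: [2.061, 2.37, -0.0]
force: [1.2, -2.8, 0.8]
opening: 0.0499
gripper_force: 1.5
```

Call:
arm_command(
  deltas=[
    [[-0.04,0.3,0,0,0,0],[-0.04,0.3,0,0,0,0],[0,0,0,0,0,0]],
  ],
)

```text
t: 5.97
tool_pos: [0.5703, -0.1755, 0.0098]
orientation: [2.061, 2.371, 0.0]
force: [1.2, -1.2, 0.9]
opening: 0.0497
gripper_force: 0.8
```

Call:
arm_command(
  deltas=[
    [[-0.03,0.2,0,0,0,0],[0,0.1,0,0,0,0],[0,0,0,0,0,0]],
  ],
)

```text
t: 6.22
tool_pos: [0.5699, -0.1729, 0.0097]
orientation: [2.061, 2.37, -0.0]
force: [1.0, -3.2, 2.0]
opening: 0.0497
gripper_force: 1.6
```

Call:
arm_command(
  deltas=[
    [[-0.02,0.15,0,0,0,0],[-0.02,0.15,0,0,0,0],[0,0,0,0,0,0]],
  ],
)

```text
t: 6.47
tool_pos: [0.5695, -0.1698, 0.0097]
orientation: [2.061, 2.37, 0.0]
force: [0.1, -3.4, 3.6]
opening: 0.05
gripper_force: 1.8
```

Call:
arm_command(
  deltas=[
    [[-0.02,0.1,0,0,0,0],[-0.02,0.1,0,0,0,0],[0,0,0,0,0,0]],
  ],
)

```text
t: 6.72
tool_pos: [0.5694, -0.1687, 0.0098]
orientation: [2.06, 2.369, -0.001]
force: [1.7, -7.7, 1.5]
opening: 0.0502
gripper_force: 4.0
```

Force has risen to 7.7 N at the predicted seat position, so the tray is on the end stop. I'll back off, lift, and look from above.

Call:
arm_command(
  deltas=[
    [[0.07,-0.5,0,0,0,0],[0.14,-1,0,0,0,0],[0.2,-1.5,0,0,0,0],[0,0,2,0,0,0],[0,0,4,0,0,0],[0,0,4,0,0,0],[0,0,4,0,0,0],[0,0,4,0,0,0],[0,0,4,0,0,0],[0,0,4,0,0,0],[0,0,4,0,0,0],[0,0,4,0,0,0]],
  ],
  gripper=-1,
)

```text
t: 7.72
tool_pos: [0.5727, -0.1986, 0.3514]
orientation: [-2.061, -2.37, -0.0]
force: [0.3, -0.2, 0.8]
opening: 0.0007
gripper_force: 0.0
```

Call:
arm_command(
  deltas=[
    [[-0.7,2,1,0,0,0],[-0.7,2,1,0,0,0],[-0.7,2,1,0,0,0],[-0.7,2,1,0,0,0],[-0.7,2,1,0,0,0],[-0.7,2,1,0,0,0],[-0.7,2,1,0,0,0],[-0.7,2,1,0,0,0],[0,0,0,0,0,0],[0,0,0,0,0,0],[0,0,0,0,0,0]],
  ],
)

```text
t: 8.63
tool_pos: [0.5174, -0.0387, 0.429]
orientation: [-2.061, -2.37, 0.001]
force: [-0.0, 0.2, 0.7]
opening: 0.0004
gripper_force: 0.0
```

Run:
```python
from h import *
s=monitor.read_state();print(s["t"],s["tool_pos"],s["orientation"],s["opening"])
c=cam("wrist");im=eyes.read_camera("wrist")
np.savez("pics/wrist4.npz",K=c[0],R=c[1],t=c[2]);cv2.imwrite("pics/wrist4.png",im)
cv2.imwrite("pics/wrist4z.png",cv2.resize(im[0:225,220:520],(800,600),interpolation=cv2.INTER_CUBIC))
```

```text
8.6333 [ 0.51738064 -0.03873651  0.42900075] [-2.06123707e+00 -2.37003499e+00  9.81076936e-04] 0.00044662945077282226
```

View pics/wrist4z.png

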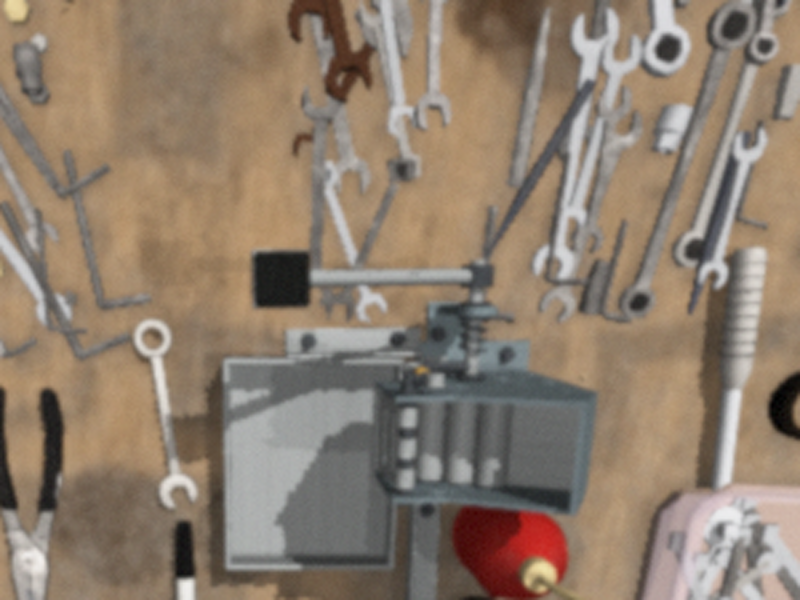

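The tray is square, touching the end stop, with rim corners (224,360), (224,568) and (390,567) and a small gap to the fence. The pad centre is (281,279). I'll compute the tray's offset.

Run:
```python
from h import *
np.set_printoptions(precision=4,suppress=True)
f=np.load("pics/wrist4.npz");c=(f["K"],f["R"],f["t"]);k=8/3;W=lambda u,v:(220+(u+.5)/k-.5,(v+.5)/k-.5)
p1=plane("",W(281,279),.136,c);print("pad",p1)
f2=np.load("pics/wrist2.npz");c2=(f2["K"],f2["R"],f2["t"]);print(tri(W(281,279),(160+339/2-.5,181.5/2-.5),c,c2),tri(S(75,97),W(281,279),None,c))
ex=np.array([.9905,.1376]);ey=np.array([-.1376,.9905])
for nm,p,z in[("FL",(224,360),.028),("FR",(224,568),.028),("BR",(390,567),.028),("fence?",(394,505),.02),("fence",(412,560),.02),("fence0",(412,560),0),("stop",(288,352),.02)]:
    X=plane("",W(*p),z,c);d=X[:2]-[.5767,-.0799];print(nm,X,"seat",d@ex,d@ey)
```

```text
pad [0.5198 0.0501 0.136 ]
[0.5202 0.0501 0.1329] [0.521  0.0498 0.1363]
FL [ 0.4907 -0.0088  0.028 ] seat -0.07536559808901533 0.0822311763505582
FR [ 0.5108 -0.1662  0.028 ] seat -0.07712848425072617 -0.07643324132404443
BR [ 0.6385 -0.1475  0.028 ] seat 0.051865864990616344 -0.0754783522692509
fence? [ 0.6338 -0.1     0.02  ] seat 0.053759596049896205 -0.02771832313009011
fence [ 0.6563 -0.1421  0.02  ] seat 0.0703188520971777 -0.07254432303197195
fence0 [ 0.6616 -0.1486 -0.    ] seat 0.0746001055059247 -0.07967511548109263
stop [0.5357 0.0025 0.02  ] seat -0.02924402676940323 0.08724642157229621
```

The tray is about 12-14 mm off the fence. That is within tolerance but I want more margin, so I'll nudge it from the front, with the gripper shut and turned 90°.

Call:
arm_command(
  deltas=[
    [[-0.3,-0.4,-1,0,0,7],[-0.3,-0.4,-1,0,0,7],[-0.3,-0.4,-1,0,0,7],[-0.3,-0.4,-1,0,0,7],[-0.3,-0.4,-1,0,0,7],[-0.3,-0.4,-1,0,0,7],[-0.3,-0.4,-1,0,0,7],[-0.3,-0.4,-1,0,0,7],[-0.3,-0.4,-1,0,0,7],[-0.3,-0.4,-1,0,0,7],[-0.1,-0.6,-1,0,0,7],[0,0,-1,0,0,7]],
  ],
)

```text
t: 9.68
tool_pos: [0.4856, -0.0857, 0.308]
orientation: [0.061, -3.139, -0.0]
force: [-1.0, -0.1, 0.9]
opening: 0.0009
gripper_force: 0.0
```

Call:
arm_command(
  deltas=[
    [[0,0,0,0,0,6],[0,0,-3,0,0,0],[0,0,-4,0,0,0],[0,0,-4,0,0,0],[0,0,-4,0,0,0],[0,0,-3,0,0,0],[0,0,0,0,0,0],[0,0,0,0,0,0]],
  ],
)

```text
t: 10.35
tool_pos: [0.4842, -0.0842, 0.1276]
orientation: [0.217, -3.129, -0.003]
force: [1.0, 0.4, 0.1]
opening: 0.0006
gripper_force: 0.0
```

Call:
arm_command(
  deltas=[
    [[0.1,0,-3,0,0,0],[0,0,-3,0,0,0],[0,0,-2.5,0,0,0],[0,0,-2,0,0,0],[0,0,-1,0,0,0],[0,0,0,0,0,0],[0,0,0,0,0,0]],
  ],
)

```text
t: 10.93
tool_pos: [0.4886, -0.0845, 0.0165]
orientation: [-0.218, 3.132, -0.001]
force: [-0.1, 0.9, 0.4]
opening: 0.0002
gripper_force: 0.0
```

Call:
arm_command(
  deltas=[
    [[0.3,0.04,0,0,0,0],[0.3,0.04,0,0,0,0],[0.2,0.03,0,0,0,0],[0.2,0.03,0,0,0,0],[0,0,0,0,0,0]],
  ],
)

```text
t: 11.35
tool_pos: [0.4982, -0.083, 0.0162]
orientation: [-0.219, 3.133, -0.002]
force: [-3.2, -0.8, 2.6]
opening: 0.0007
gripper_force: 1.8
```

Call:
arm_command(
  deltas=[
    [[0.2,0.03,0,0,0,0],[0.2,0.03,0,0,0,0],[0,0,0,0,0,0]],
  ],
)

```text
t: 11.6
tool_pos: [0.5019, -0.0823, 0.0158]
orientation: [-0.219, 3.133, -0.001]
force: [-4.5, -1.8, 3.1]
opening: 0.0003
gripper_force: 2.1
```

Call:
arm_command(
  deltas=[
    [[0.1,0,0,0,0,0],[0.1,0,0,0,0,0],[0,0,0,0,0,0]],
  ],
)

```text
t: 11.85
tool_pos: [0.5034, -0.0821, 0.0155]
orientation: [-0.219, 3.134, -0.001]
force: [-5.6, -1.2, 4.2]
opening: 0.0004
gripper_force: 2.8
```

Call:
arm_command(
  deltas=[
    [[-0.6,0,0,0,0,0],[-0.9,0,0,0,0,0],[0,0,2,0,0,0],[0,0,4,0,0,0],[0,0,4,0,0,0],[0,0,4,0,0,0],[0,0,4,0,0,0],[0,0,4,0,0,0],[0,0,2,0,0,0],[0,0,0,0,0,-7],[0,0,0,0,0,-7],[0,0,0,0,0,-7]],
  ],
)

```text
t: 12.85
tool_pos: [0.4882, -0.0818, 0.2557]
orientation: [0.365, 3.118, -0.0]
force: [0.1, -0.2, -0.0]
opening: 0.0005
gripper_force: 0.0
```

Call:
arm_command(
  deltas=[
    [[0.3,1.3,0,0,0,-7],[0.3,1.3,0,0,0,-7],[0.3,1.3,0,0,0,-7],[0.3,1.3,0,0,0,-7],[0.3,1.3,0,0,0,-7],[0.3,1.3,0,0,0,-7],[0.3,1.3,0,0,0,-7],[0.3,1.3,0,0,0,-7],[0.3,1.3,0,0,0,-7],[0.3,1.3,0,0,0,-6],[0,0,0,0,0,0],[0,0,0,0,0,0]],
  ],
)

```text
t: 13.85
tool_pos: [0.5178, 0.0485, 0.2547]
orientation: [2.056, 2.375, 0.0]
force: [0.1, -1.1, 0.8]
opening: 0.0001
gripper_force: 0.0
```

Run:
```python
from h import *
im=eyes.read_camera("side");b=im[165:285,220:380]
cv2.imwrite("pics/side5z.png",cv2.resize(b,(800,600),interpolation=cv2.INTER_CUBIC))
```

```text
(no output)
```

View pics/side5z.png

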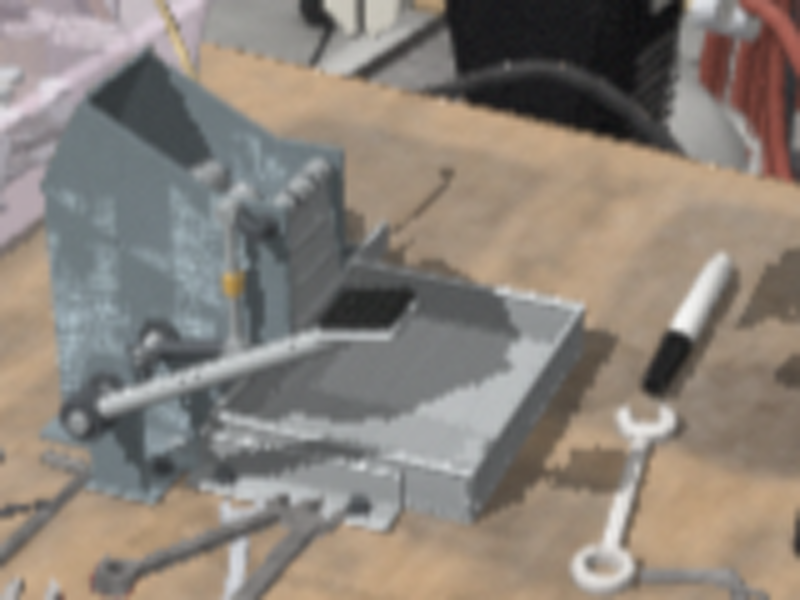

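The side view shows the tray seated: front-left rim corner (470,473), left side on the end stop, back under the mouth. The lid is shut and the pad is free at (367,308). I'll come down to just above the pad.

Call:
arm_command(
  deltas=[
    [[0.2,0.1,-2,0,0,0],[0,0,-3,0,0,0],[0,0,-3,0,0,0],[0,0,-2,0,0,0],[0,0,-0.8,0,0,0],[0,0,0,0,0,0],[0,0,0,0,0,0]],
  ],
)

```text
t: 14.48
tool_pos: [0.5204, 0.0487, 0.1474]
orientation: [2.06, 2.371, 0.0]
force: [0.7, -0.6, 0.5]
opening: 0.0003
gripper_force: 0.0
```

Call:
arm_command(
  deltas=[
    [[0,0,-0.3,0,0,0],[0,0,-0.3,0,0,0],[0,0,-0.3,0,0,0],[0,0,0,0,0,0]],
  ],
)

```text
t: 14.82
tool_pos: [0.5208, 0.0491, 0.1381]
orientation: [2.06, 2.37, 0.002]
force: [1.2, 0.0, 1.9]
opening: 0.0008
gripper_force: 0.9
```

Call:
arm_command(
  deltas=[
    [[-0.23,-0.03,-0.46,0.26,-1.9,0],[-0.23,-0.03,-0.46,0.26,-1.9,0],[-0.23,-0.03,-0.46,0.26,-1.9,0],[-0.23,-0.03,-0.46,0.26,-1.9,0],[-0.23,-0.03,-0.46,0.26,-1.9,0],[-0.23,-0.03,-0.46,0.26,-1.9,0]],
  ],
)

```text
t: 15.32
tool_pos: [0.508, 0.0471, 0.1119]
orientation: [1.966, 2.261, 0.232]
force: [2.7, -0.9, 5.5]
opening: 0.0005
gripper_force: 2.8
```

Call:
arm_command(
  deltas=[
    [[-0.13,-0.02,-0.5,0.26,-1.9,0],[-0.13,-0.02,-0.5,0.26,-1.9,0],[-0.13,-0.02,-0.5,0.26,-1.9,0],[-0.13,-0.02,-0.5,0.26,-1.9,0],[-0.13,-0.02,-0.5,0.26,-1.9,0],[-0.13,-0.02,-0.5,0.26,-1.9,0],[0,0,0,0,0,0]],
  ],
)

```text
t: 15.9
tool_pos: [0.4991, 0.0458, 0.0807]
orientation: [1.864, 2.144, 0.439]
force: [-3.3, -0.3, 8.3]
opening: 0.0007
gripper_force: 4.0
```

Call:
arm_command(
  deltas=[
    [[0,0,-0.1,0,0,0],[0,0,-0.1,0,0,0],[0,0,0,0,0,0],[0,0,0,0,0,0],[0,0,0,0,0,0],[0,0,0,0,0,0],[0,0,0,0,0,0],[0,0,0,0,0,0],[0,0,0,0,0,0],[0,0,0,0,0,0],[0,0,0,0,0,0],[0,0,0,0,0,0]],
  ],
)

```text
t: 16.9
tool_pos: [0.4992, 0.0459, 0.0799]
orientation: [1.865, 2.146, 0.436]
force: [-12.8, -3.1, 15.7]
opening: 0.0004
gripper_force: 9.2
```

Call:
arm_command(
  deltas=[
    [[0,0,0,0,0,0],[0,0,0,0,0,0],[0,0,0,0,0,0],[0,0,0,0,0,0],[0,0,0,0,0,0],[0,0,0,0,0,0],[0,0,0,0,0,0],[0,0,0,0,0,0],[0,0,0,0,0,0],[0,0,0,0,0,0],[0,0,0,0,0,0],[0,0,0,0,0,0]],
  ],
)

```text
t: 17.9
tool_pos: [0.4992, 0.0459, 0.0799]
orientation: [1.865, 2.146, 0.436]
force: [-13.1, -2.3, 16.0]
opening: 0.0006
gripper_force: 9.2
```

Run:
```python
from h import *
a=eyes.read_camera("side")[165:285,220:380];b=eyes.read_camera("scene")[125:245,270:430]
cv2.imwrite("pics/both6.png",np.hstack([cv2.resize(i[:, 20:140] if k else i[:,20:140],(400,400),interpolation=cv2.INTER_CUBIC) for k,i in enumerate((a,b))]))
```

```text
(no output)
```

View pics/both6.png

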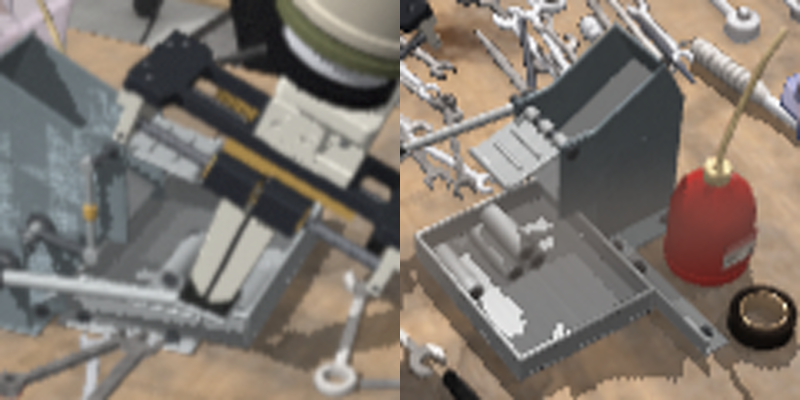

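The scene view shows the lid up (515,150), the chute empty and the four spacers in the tray around (460-520, 215-280). Now I'll ease the lever up by reversing the path slowly.

Call:
arm_command(
  deltas=[
    [[0.033,0.005,0.145,-0.065,0.475,0],[0.033,0.005,0.145,-0.065,0.475,0],[0.033,0.005,0.145,-0.065,0.475,0],[0.033,0.005,0.145,-0.065,0.475,0],[0.033,0.005,0.145,-0.065,0.475,0],[0.033,0.005,0.145,-0.065,0.475,0],[0.033,0.005,0.145,-0.065,0.475,0],[0.033,0.005,0.145,-0.065,0.475,0],[0.033,0.005,0.145,-0.065,0.475,0],[0.033,0.005,0.145,-0.065,0.475,0],[0.033,0.005,0.145,-0.065,0.475,0],[0.033,0.005,0.145,-0.065,0.475,0]],
  ],
)

```text
t: 19.0
tool_pos: [0.5027, 0.0464, 0.0965]
orientation: [1.918, 2.207, 0.333]
force: [-6.3, -2.2, 8.1]
opening: 0.0007
gripper_force: 4.3
```

Call:
arm_command(
  deltas=[
    [[0.033,0.005,0.125,-0.065,0.475,0],[0.033,0.005,0.125,-0.065,0.475,0],[0.033,0.005,0.125,-0.065,0.475,0],[0.033,0.005,0.125,-0.065,0.475,0],[0.033,0.005,0.125,-0.065,0.475,0],[0.033,0.005,0.125,-0.065,0.475,0],[0.033,0.005,0.125,-0.065,0.475,0],[0.033,0.005,0.125,-0.065,0.475,0],[0.033,0.005,0.125,-0.065,0.475,0],[0.033,0.005,0.125,-0.065,0.475,0],[0.033,0.005,0.125,-0.065,0.475,0],[0.033,0.005,0.125,-0.065,0.475,0]],
  ],
)

```text
t: 20.0
tool_pos: [0.5077, 0.0472, 0.1122]
orientation: [1.967, 2.263, 0.229]
force: [0.0, -1.4, 6.4]
opening: 0.0004
gripper_force: 3.1
```

Call:
arm_command(
  deltas=[
    [[0.058,0.008,0.115,-0.065,0.475,0],[0.058,0.008,0.115,-0.065,0.475,0],[0.058,0.008,0.115,-0.065,0.475,0],[0.058,0.008,0.115,-0.065,0.475,0],[0.058,0.008,0.115,-0.065,0.475,0],[0.058,0.008,0.115,-0.065,0.475,0],[0.058,0.008,0.115,-0.065,0.475,0],[0.058,0.008,0.115,-0.065,0.475,0],[0.058,0.008,0.115,-0.065,0.475,0],[0.058,0.008,0.115,-0.065,0.475,0],[0.058,0.008,0.115,-0.065,0.475,0],[0.058,0.008,0.115,-0.065,0.475,0]],
  ],
)

```text
t: 21.0
tool_pos: [0.5139, 0.0482, 0.1257]
orientation: [2.016, 2.319, 0.116]
force: [-3.8, 0.2, 7.4]
opening: 0.0006
gripper_force: 3.5
```

Call:
arm_command(
  deltas=[
    [[0.058,0.008,0.115,-0.065,0.475,0],[0.058,0.008,0.115,-0.065,0.475,0],[0.058,0.008,0.115,-0.065,0.475,0],[0.058,0.008,0.115,-0.065,0.475,0],[0.058,0.008,0.115,-0.065,0.475,0],[0.058,0.008,0.115,-0.065,0.475,0],[0.058,0.008,0.115,-0.065,0.475,0],[0.058,0.008,0.115,-0.065,0.475,0],[0.058,0.008,0.115,-0.065,0.475,0],[0.058,0.008,0.115,-0.065,0.475,0]],
  ],
)

```text
t: 21.83
tool_pos: [0.5203, 0.0491, 0.1372]
orientation: [2.053, 2.361, 0.022]
force: [0.2, 0.7, 5.5]
opening: 0.0004
gripper_force: 2.5
```

Continuing up slowly until contact is lost, then clear.

Call:
arm_command(
  deltas=[
    [[0.02,0,0.1,-0.065,0.475,0],[0.02,0,0.1,-0.065,0.475,0],[0,0,0.1,0,0,0],[0,0,0.1,0,0,0],[0,0,0.1,0,0,0],[0,0,0.1,0,0,0],[0,0,0.1,0,0,0],[0,0,0.1,0,0,0],[0,0,0.1,0,0,0],[0,0,0.1,0,0,0]],
  ],
)

```text
t: 22.67
tool_pos: [0.5197, 0.0491, 0.1459]
orientation: [2.061, 2.371, 0.0]
force: [-0.4, 0.3, -0.5]
opening: 0.0006
gripper_force: 0.0
```

Call:
arm_command(
  deltas=[
    [[0,0,1,0,0,0],[0,0,2,0,0,0],[0,0,3,0,0,0],[0,0,4,0,0,0],[0,0,4,0,0,0],[0,0,4,0,0,0],[-1,1,2,0,0,0],[-1,1,1,0,0,0],[-1,1,0,0,0,0],[0,0,0,0,0,0],[0,0,0,0,0,0],[0,0,0,0,0,0]],
  ],
)

```text
t: 23.67
tool_pos: [0.4888, 0.0792, 0.3534]
orientation: [-2.059, -2.37, 0.004]
force: [-0.0, 1.1, -0.5]
opening: 0.0002
gripper_force: 0.0
```

Run:
```python
from h import *
s=monitor.read_state();print(s["t"],s["tool_pos"],s["force"])
a=eyes.read_camera("side")[165:285,240:360];b=eyes.read_camera("scene")[125:245,290:410]
cv2.imwrite("pics/both7.png",np.hstack([cv2.resize(i,(400,400),interpolation=cv2.INTER_CUBIC) for i in (a,b)]))
```

```text
23.6667 [0.48883206 0.07916051 0.35341727] [-0.02763629  1.14595106 -0.45970862]
```

View pics/both7.png

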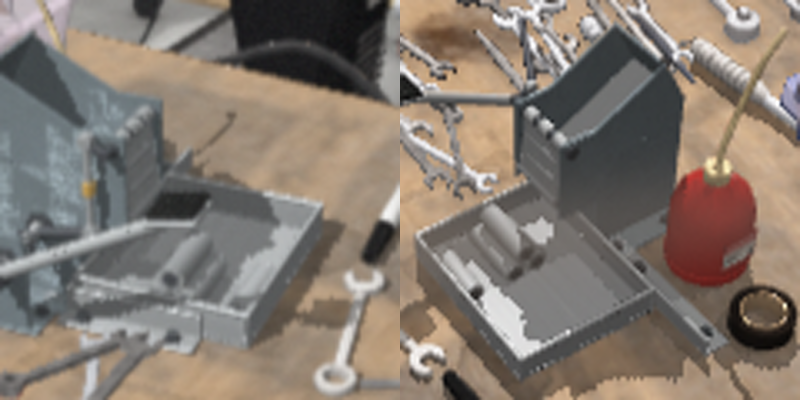

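Lid shut, lever up, chute empty, and the spacers at rest in the tray (three piled at about (510,235), one at (465,272)). Handing in.

```bash
python3 -c "
from plant import ticket
print(ticket.close_job())"
```

```text
the job is handed in; nothing more can be done
None
```

I handed the job in at about 24 s; the last pictures show the tray on its seat with the spacers at rest in it (chute empty), the lid eased shut, the lever up and the arm clear, but the hand-in returned no verdict.

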